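# Rock the vial sorter over to the empty tray

## Robot

A 6-joint arm with a two-finger parallel gripper is mounted at the origin on the work surface. World frame = base frame: x ahead of the robot, y to its left, z up, the work surface at z = 0. Lengths are in mm, angles in rad, forces in N, time in s.
With the tool pointing down it reaches from about 300 to 775 mm from the base axis. Payload 14.6 kg.
Tool frame: the origin (TCP) lies at the very end of the fingers, on their centre line; the grasp point (between the pads) lies 19 mm behind it (arm.tcp_to_grasp is the distance from the TCP to the grasp point, in mm); z points along the fingers, y is the line along which they close (so a half turn about z gives the same grasp; the last joint's range is limited). The gripper opens to 85 mm and grips with 20 to 120 N. Pads are 22 mm wide; open, the fingers measure 114 mm over their backs; the gripper's body (76 mm by 85 mm) begins 54 mm behind the grasp point. The pads swing forward as they close: fully open they stand 13 mm farther back than shut.
Start: joints at [1.079, 0.3, 1.521, -0, 1.321, -0.067], TCP at [226.673, 501.108, 231.281] pointing down, gripper open.
Joint ranges: [-3.03, 3.03], [-0.79, 2.21], [0.23, 2.52], [-1.04, 4.18], [0, 3.07], [-2.55, 2.55]. Speed limits (rad/s): [2.22, 2.22, 2.57, 3.14, 3.14, 3.14].

## Interface

Orientations are given as a unit quaternion [w, x, y, z].
In Python, from station import sensors, eyes, arm gives the robot as it stands.
- The arm moves only by the tool drive_tool, never from a script. Its arguments are lists of equal length, an entry for each row: "linear": the shift along the tool's x, y, z in mm, a list of three; "spin": the turn about the tool's z in degrees; "fingers": the closure in counts, from 0 (fully open) to 255 (shut). In form: {"linear": [[tx, ty, tz], ...], "spin": [spin, ...], "fingers": [fingers, ...]}. A call has 1 to 12 rows; each row shifts and turns the commanded pose from where the row before left it, along the tool's axes as they then stand; what a row does not reach is not made up. A row lasts 1/10 s, in which the tool goes at most 50 mm and 8.59 degrees, less where a joint would pass 70% of its speed; a pose out of reach is approached as far as the arm can. A call is refused whole if a number of a shift passes 50 or a number of a turn 8.59, either way. A call with a gripper value outside its range is refused whole. The fingers move at their own pace and stop on an object; "force" is the grip in N (left out, the last holds). Time passes only in rows, so rows that do not move let the fingers close. It gives the time, the measured TCP pose, the force, the opening and the grip force at its end, in the units of the state.
- sensors.get_obs(): the state, without advancing time (a new reading comes with each control period).
- eyes.camera(name): name is "side" or "top" or "wrist"; returns a dict with "pixels" (400x640x3 uint8, blue, green, red), "range_z" (400x640 float32, mm along the optical axis (not along the pixel's ray), 0 where there is no reading), "fx", "fy", "cx", "cy" (pixels), "k1" (the pictures are not rectified: a ray, as slopes to the right and down, at radius r is drawn at 1 + k1 r^2 times it, then the intrinsics apply), "extrinsics" (4x4, takes a point from camera to world coordinates). Camera axes: x right, y up, looking along -z (the intrinsics and any distortion apply to the point x, -y, -z); pixel columns grow to the right and rows downward; lengths in mm; the calibration is good to about 2 mm. A picture is of the moment at which its call begins.
- arm.close_job(): hands the job in; it is judged then, once.
Trained networks look in a picture, given as the dict that the camera call returned (one of the last four; its "shot" number tells which), for a name from the list of things; names that differ only in an ending like _2 or _b are one class to them, and where a whole thing is asked for, a point or a joint stands for the part that bears it (a point fixed in the world has none). Each returns a list of dicts, best first, with "confidence" (0 to 1); they miss things now and then, are a little off and sometimes report something else, mostly with a low value. They report only what shows in the picture. A call takes as long as a camera call.
- eyes.cut_out(picture, query): "pixels" (400x640 bool, what is visible of it) and "extent" ([left, top, right, bottom] in pixels, round what is visible of it).
- eyes.mark_of(picture, query): "uv" ([column, row] in pixels: a listed point, or the origin of a listed thing).
The state is a dict: "t": time; "joint_positions": joint angles; "qd": joint speeds; "joint_torque": joint torques, N m; "tool_pos": TCP position; "tool_rot": TCP orientation; "force": force on the tool from outside, world axes, zero at the start; "ft_torque": the same for the moment, N m; "gripper_width": opening from 0.0 (shut) to 1.0 (fully open); "finger_force": force on a finger pad.
Only numpy, scipy, OpenCV 4.12 (cv2) and the standard library are available. Lean on these libraries where they do the work, as an engineer would, in place of code of your own. Each camera call takes 0.05 s, during which the arm holds its last target. There are 200 camera calls.

## Task

The sample vials waiting on the vial sorter's seesaw gate must now feed down the other chute, into the empty tray. First push the empty tray along its lane until it sits right up against its end stop under that chute, then press down the raised end of the gate by its finger tab so that it rocks fully over and all three vials roll into the tray. Only push and press: do not lift the tray, do not touch the vials, and leave the full tray, tube rack, beaker and flask where they are.

Things in the scene. Friction and masses are not known exactly. Their poses are not given: they have to be found in the camera images.
- sorter: fixed aluminium vial sorter. Origin on the bench below the gate axle; x away from the robot, y along the gate to the open chute and empty tray. Posts 88 mm high. Chutes 84 to 150 mm out along +-y, lips 58 mm up; the -y one shut by a plate 118 mm high. A tray lane on the bench outside each, centred 185 mm out: rails 12 mm high, 108 mm apart, x -176 to 59 mm; end stop 20 mm high at the far end
- gate (a joint): tilt of the seesaw gate, rad: starts near -0.22 (+y end up, vials at the low -y end); +0.22 is fully over; hard stops at both. Steel trough 170 mm long (sorter y), 58 mm wide, walls 16 mm, floor 30 mm above the axle, which is 73 mm up and along sorter x. Top-heavy, 0.55 kg: stays on the side it rests on; hold it down about 1 s while the vials roll off. Needs 1 to 2 N at the tab
- gate_tab (a point): centre of the top of the finger tab at the gate's raised (+y) end: flat steel plate 4 mm thick, 34 mm along sorter y, reaching 29 to 73 mm from the trough's middle line on the robot's side (all outside the wall). Starts 117 mm above the bench, 60 mm along sorter y from the axle; when over, 88 mm up and 73 mm along. Nothing stands beneath. Axes: the gate's
- tray: the empty white plastic tray, open on top, 100 x 100 mm, 45 mm high, walls and floor 3 mm, about 0.22 kg, standing on the bench between the rails (4 mm play each side) on the robot's side of its place. Origin at the centre of its underside; x along the lane away from the robot, parallel to the sorter's x
- tray_home (a point): point on the bench where the centre of the tray's underside is when the tray rests against its end stop (within 2 mm), on the sorter's y axis, 185 mm from its origin; axes are the sorter's
- vial1: capped amber glass vial lying on its side, 22 mm diameter, 46 mm long, about 16 g; origin at its centre, x axis along its length (towards the cap). At the start it lies in the low end of the seesaw gate, nearest the shutter
- vial2: capped amber glass vial lying on its side, 22 mm diameter, 46 mm long, about 16 g; origin at its centre, x axis along its length (towards the cap). At the start it lies in the low end of the seesaw gate, the middle one
- vial3: capped amber glass vial lying on its side, 22 mm diameter, 46 mm long, about 16 g; origin at its centre, x axis along its length (towards the cap). At the start it lies in the low end of the seesaw gate, nearest the axle
- full_tray: bystander: the same tray full of vials, standing at the end of the other lane, under the shut chute; origin at the centre of its underside
- rack: bystander: white tube rack 70 x 120 mm with twelve capped tubes, 86 mm high, origin at the centre of its underside
- beaker: bystander: glass beaker, 60 mm across, 80 mm high, origin at the centre of its underside
- flask: bystander: conical glass flask, 80 mm across the foot, 124 mm high, behind the sorter, origin at the centre of its underside

How it is judged:
By the outcome, as a careful person would: the job done as asked, in the order asked, and still so for the second after the job is handed in, with the robot touching nothing.
It also fails if it takes over 40 s, if anything falls off the work surface, if the arm or the gripper's body presses on something with over 40 N, if the wrist force passes 120 N, or if a joint passes its speed limit or range.

## Working session

There is one attempt and no reset: what is moved stays moved. The work goes in short steps, Python scripts to look and compute and a tool call to move; the robot and the scene stay as the last step left them, time stands still between calls to the robot, and variables do not carry over. Pictures are saved under pics/ and viewed, at most 10 in all, crops included, and the job is handed in when it is done.

Besides the shell and the picture viewer there is one more tool, called after ">>>" by a JSON object that holds its "api" and its "payload", one argument or row to a line. drive_tool: Moves the arm, as the interface text tells. Its arguments: {"type":"object","properties":{"linear":{"type":"array","items":{"type":"array","items":{"type":"number"}}},"spin":{"type":"array","items":{"type":"number"}},"fingers":{"type":"array","items":{"type":"number"}},"force":{"type":"number"}},"required":["linear","spin","fingers"]}

```bash
mkdir -p pics; cat > h.py <<'E'
import numpy as np, cv2
from station import sensors, eyes, arm
def world(p,uv,z=None):
    """pixels -> world; by range image, or on plane z"""
    uv=np.atleast_2d(np.array(uv,float)); d=((uv[:,0]-p['cx'])/p['fx'],(uv[:,1]-p['cy'])/p['fy'])
    d=np.stack(d,1); s=d.copy()
    for _ in range(20): s=d/(1+p['k1']*(s**2).sum(1,keepdims=True))
    ray=np.c_[s[:,0],-s[:,1],-np.ones(len(s))]; E=np.array(p['extrinsics'])
    if z is None:
        r=p['range_z'][uv[:,1].round().astype(int),uv[:,0].round().astype(int)]
        return (ray*r[:,None])@E[:3,:3].T+E[:3,3]
    w=ray@E[:3,:3].T; return E[:3,3]+w*((z-E[2,3])/w[:,2])[:,None]
def cloud(p):
    v,u=np.mgrid[0:400,0:640]; return world(p,np.c_[u.ravel(),v.ravel()]).reshape(400,640,3)
E
python3 - <<'E'
from h import *
o=sensors.get_obs(); print({k:np.round(o[k],3) for k in('t','tool_pos','tool_rot','force')})
for c in('top','side'):
    p=eyes.camera(c); cv2.imwrite(f'pics/{c}1.png',p['pixels'])
    for n in('gate_tab','tray','sorter','vial1','full_tray','rack','beaker','flask','tray_home'):
        try:
            for m in eyes.mark_of(p,n)[:3]: print(c,n,round(m['confidence'],2),np.round(m['uv'],1),world(p,m['uv']).round(0),world(p,m['uv'],117 if n=='gate_tab' else 0).round(0))
        except Exception as e: print(n,e)
E
```

```text
{'t': np.float64(0.0), 'tool_pos': array([226.56 , 500.905, 230.7  ]), 'tool_rot': array([-0.   ,  0.211,  0.978, -0.001]), 'force': array([0.418, 0.353, 0.206])}
top gate_tab 0.63 [320.3 209.8] [[580. -48. 117.]] [[580. -48. 117.]]
top tray 0.63 [251.4 227.6] [[558.  84.   2.]] [[558.  84.   0.]]
top sorter 0.74 [352.5 202.2] [[ 593. -101.  120.]] [[ 612. -112.    0.]]
top vial1 0.92 [385.5 193.6] [[ 610. -157.  115.]] [[ 631. -177.    0.]]
top vial1 0.83 [403.4 201.7] [[ 598. -189.  104.]] [[ 615. -213.    0.]]
top vial1 0.67 [394.7 201.7] [[ 597. -172.  112.]] [[ 615. -195.    0.]]
top full_tray 0.78 [446.9 220.5] [[ 577. -290.   22.]] [[ 580. -297.    0.]]
top rack 0.55 [418.5 336.7] [[ 375. -216.   80.]] [[ 361. -237.    0.]]
side gate_tab 0.96 [326.1 173.1] [[582. -55. 116.]] [[582. -54. 117.]]
side tray 0.83 [312.7 278.3] [[560.  87.   1.]] [[560.  86.   0.]]
side vial1 0.58 [327.2 147.8] [[ 609. -145.  111.]] [[ 664. -319.    0.]]
side vial1 0.57 [339.3 146. ] [[ 587. -155.  113.]] [[ 638. -336.    0.]]
side vial1 0.53 [334.7 147.1] [[ 593. -144.  116.]] [[ 647. -328.    0.]]
side full_tray 0.56 [358.6 157.8] [[ 549. -159.   91.]] [[ 581. -299.    0.]]
side rack 0.85 [453.5 194.5] [[ 358. -177.   33.]] [[ 356. -223.    0.]]
side beaker 0.96 [387. 217.] [[472. -90.  16.]] [[ 474. -109.    0.]]
side flask 0.97 [270.  185.7] [[ 719. -105.   24.]] [[ 733. -134.    0.]]
side tray_home 0.72 [328.  147.4] [[ 607. -145.  112.]] [[ 662. -321.    0.]]
```

```bash
python3 - <<'E'
import cv2
a=cv2.imread('pics/top1.png')[110:370,180:500]; cv2.imwrite('pics/top1c.png',cv2.resize(a,None,fx=2.3,fy=2.3))
a=cv2.imread('pics/side1.png'); cv2.imwrite('pics/side1c.png',cv2.resize(a[90:350,180:500],None,fx=2.3,fy=2.3))
E
```

```text
(no output)
```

View pics/top1c.png

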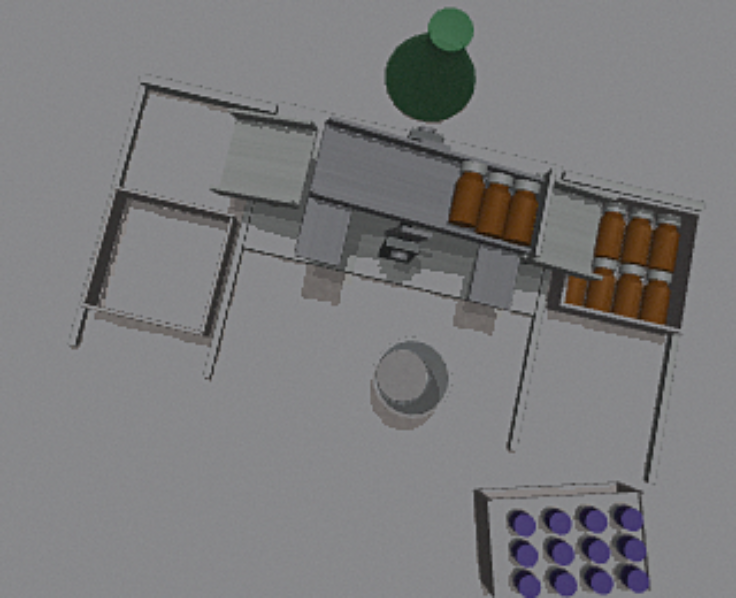

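View pics/side1c.png

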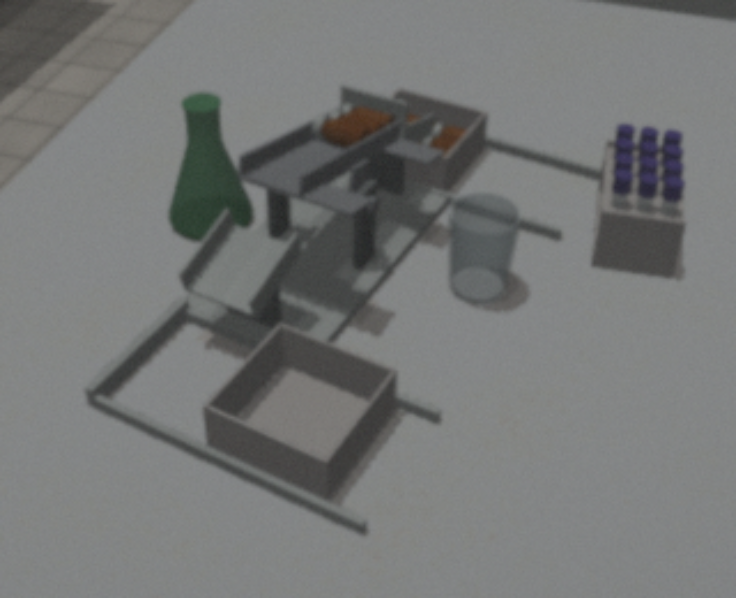

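The crops show the empty tray, with rim corners at about (118,190), (238,215), (207,335) and (88,308) in the top crop. It sits short of the end stop near (145–275, 85–108), and the tab is near (325,230). The vials are at the shut end. Next I'll measure the yaw and the tray geometry.

```bash
python3 - <<'E'
from h import *
p=eyes.camera('top'); C=cloud(p)
k=lambda u,v:(180+np.array(u)/2.3,110+np.array(v)/2.3)
m=eyes.cut_out(p,'tray')[0]; print(m['confidence'],m['extent'])
q=C[m['pixels']]; q=q[q[:,2]>36]; r=cv2.minAreaRect(q[:,:2].astype(np.float32)); print(r,cv2.boxPoints(r),np.median(q[:,2]))
f=lambda pts,z: world(p,[(180+a/2.3,110+b/2.3) for a,b in pts],z)
rim=f([(118,190),(238,215),(207,335),(88,308)],45); print('rim',rim.round(0),rim.mean(0))
L=f([(145,85),(75,345)],12); print('left rail',L,np.degrees(np.arctan2(*(L[0]-L[1])[[1,0]])))
L=f([(245,240),(209,377)],12); print('right rail',L,np.degrees(np.arctan2(*(L[0]-L[1])[[1,0]])))
L=f([(142,80),(700,206)],20); print('endstop far edge',L,np.degrees(np.arctan2(*(L[0]-L[1])[[1,0]])))
m=eyes.cut_out(p,'gate_tab')
# tab: points z 108..126 near (580,-48)
for i in m: print('tabmask',i['confidence'],i['extent'])
q=C.reshape(-1,3); s=q[(np.hypot(q[:,0]-580,q[:,1]+48)<18)&(q[:,2]>100)]; print(s.mean(0),len(s))
for h in ('beaker','rack'):
  for i in eyes.cut_out(p,h)[:1]:
    z=C[i['pixels']]; print(h,np.percentile(z,[2,50,98],axis=0).round(0))
np.save('C.npy',C)
E
```

```text
0.97 [216.5, 191.7, 285.2, 255.5]
((554.7032470703125, 40.987709045410156), (185.16864013671875, 99.94664764404297), 77.44123840332031) [[485.794    -38.515156]
 [583.3493   -60.24763 ]
 [623.6125   120.49057 ]
 [526.0572   142.22305 ]] 42.96138704495854
rim [[618. 117.  45.]
 [600.  20.  45.]
 [504.  41.  45.]
 [524. 135.  45.]] [561.6174795   78.05988339  45.        ]
left rail [[716.36562008 105.90064485  12.        ]
 [494.85672587 151.85481293  12.        ]] -11.720307082384279
right rail [[584.1099068   15.79766108  12.        ]
 [471.14494593  41.45124551  12.        ]] -12.7944895596083
endstop far edge [[ 718.30923469  107.12095276   20.        ]
 [ 619.48885632 -364.41678195   20.        ]] 78.16379443368493
tabmask 0.96 [309.5, 157.8, 415.9, 243.9]
[579.98734454 -47.6801252  115.73291884] 357
beaker [[ 449. -142.    1.]
 [ 474. -122.   20.]
 [ 502.  -89.   80.]]
rack [[ 323. -294.    2.]
 [ 360. -228.   55.]
 [ 390. -176.   86.]]
```

>>> {"api": "drive_tool", "payload": {
  "linear": [
    [0,0,0],
    [0,0,0],
    [-33,-34,0],
    [-33,-34,0],
    [-33,-34,0],
    [-33,-34,0],
    [-33,-34,0],
    [-33,-34,0],
    [-33,-34,0],
    [-33,-34,0],
    [-33,-34,0],
    [-33,-34,0]
  ],
  "spin": [-6.1,-6.1,0,0,0,0,0,0,0,0,0,0],
  "fingers": [255,255,255,255,255,255,255,255,255,255,255,255]
}}

```text
t: 2.45
tool_pos: [478.5, 97.4, 231.6]
tool_rot: [0.0, 0.106, 0.994, 0.0]
force: [0.7, 0.6, 0.1]
gripper_width: -0.001
finger_force: 0.0
```

>>> {"api": "drive_tool", "payload": {
  "linear": [
    [0,0,40],
    [0,0,40],
    [0,0,40],
    [0,0,40],
    [0,0,30],
    [0,0,17],
    [0,0,0],
    [0,0,0]
  ],
  "spin": [0,0,0,0,0,0,0,0],
  "fingers": [255,255,255,255,255,255,255,255]
}}

```text
t: 3.25
tool_pos: [478.1, 99.4, 24.9]
tool_rot: [0.0, 0.106, 0.994, 0.0]
force: [0.4, -0.0, -0.6]
gripper_width: 0.001
finger_force: 0.0
```

```bash
python3 - <<'E'
from h import *
o=sensors.get_obs(); print({k:np.round(o[k],2) for k in('t','tool_pos','force')})
p=eyes.camera('side'); cv2.imwrite('pics/side2.png',cv2.resize(p['pixels'][90:350,180:500],None,fx=2.3,fy=2.3))
for n in('tray','gate_tab'):print(n,[world(p,m['uv'],117 if n!='tray' else 0).round(1) for m in eyes.mark_of(p,n)[:1]])
E
```

```text
{'t': np.float64(3.25), 'tool_pos': array([478.12,  99.36,  24.88]), 'force': array([ 0.36, -0.03, -0.62])}
tray [array([[561.9,  87.3,   0. ]])]
gate_tab [array([[584.4, -54.1, 117. ]])]
```

View pics/side2.png

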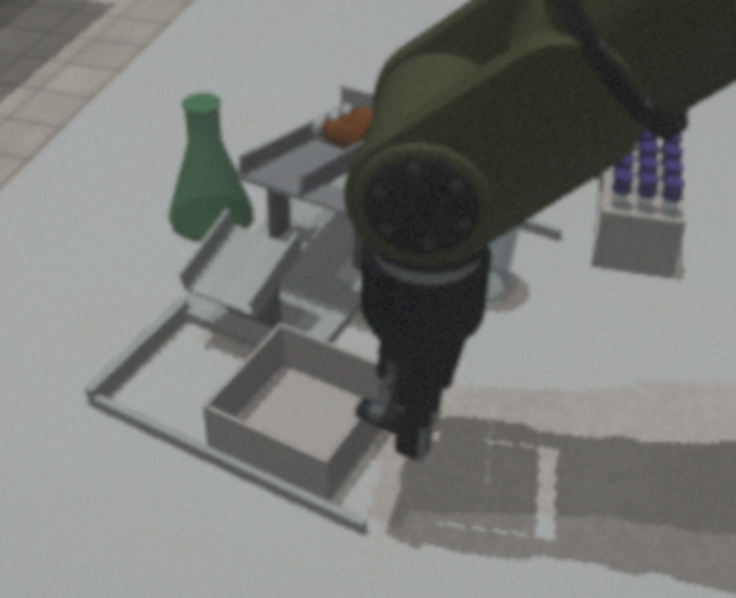

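The shut fingers (crop ~(415,450)) stand behind the middle of the tray's near wall and clear of the rails, so I can push.

>>> {"api": "drive_tool", "payload": {
  "linear": [
    [-10,0,0],
    [-8,0,0],
    [-8,0,0],
    [-8,0,0],
    [-8,0,0],
    [-8,0,0],
    [-8,0,0],
    [-8,0,0],
    [-8,0,0],
    [-8,0,0],
    [-8,0,0],
    [-8,0,0]
  ],
  "spin": [0,0,0,0,0,0,0,0,0,0,0,0],
  "fingers": [255,255,255,255,255,255,255,255,255,255,255,255]
}}

```text
t: 4.6
tool_pos: [574.2, 78.6, 24.2]
tool_rot: [-0.0, 0.106, 0.994, -0.0]
force: [-1.5, 0.0, 0.7]
gripper_width: 0.002
finger_force: 0.7
```

>>> {"api": "drive_tool", "payload": {
  "linear": [
    [-3,0,0],
    [-3,0,0],
    [-2,0,0],
    [-2,0,0]
  ],
  "spin": [0,0,0,0],
  "fingers": [255,255,255,255]
}}

```text
t: 5.0
tool_pos: [583.4, 76.6, 24.2]
tool_rot: [-0.0, 0.106, 0.994, -0.0]
force: [-1.4, 0.4, -1.3]
gripper_width: -0.003
finger_force: 0.5
```

>>> {"api": "drive_tool", "payload": {
  "linear": [
    [-2,0,0],
    [-2,0,0],
    [-2,0,0],
    [-2,0,0]
  ],
  "spin": [0,0,0,0],
  "fingers": [255,255,255,255]
}}

```text
t: 5.4
tool_pos: [591.4, 74.9, 24.3]
tool_rot: [0.0, 0.106, 0.994, -0.0]
force: [-1.2, 0.4, -0.9]
gripper_width: 0.0
finger_force: 0.4
```

>>> {"api": "drive_tool", "payload": {
  "linear": [
    [-1,0,0],
    [-1,0,0],
    [-1,0,0]
  ],
  "spin": [0,0,0],
  "fingers": [255,255,255]
}}

```text
t: 5.7
tool_pos: [594.2, 74.3, 24.3]
tool_rot: [-0.0, 0.106, 0.994, -0.0]
force: [-1.1, -0.5, -0.8]
gripper_width: 0.003
finger_force: 0.5
```

>>> {"api": "drive_tool", "payload": {
  "linear": [
    [-1,0,0],
    [-1,0,0],
    [-1,0,0]
  ],
  "spin": [0,0,0],
  "fingers": [255,255,255]
}}

```text
t: 6.0
tool_pos: [596.3, 73.8, 24.2]
tool_rot: [-0.001, 0.106, 0.994, -0.0]
force: [-14.2, 2.1, 8.9]
gripper_width: 0.001
finger_force: 7.4
```

>>> {"api": "drive_tool", "payload": {
  "linear": [
    [-1,0,0],
    [-1,0,0]
  ],
  "spin": [0,0],
  "fingers": [255,255]
}}

```text
t: 6.2
tool_pos: [596.3, 73.8, 24.2]
tool_rot: [-0.004, 0.106, 0.994, -0.0]
force: [-32.9, 4.4, 21.7]
gripper_width: 0.0
finger_force: 16.6
```

Force rose sharply at the stop, so the tray is home. I'll retreat, rise and check.

>>> {"api": "drive_tool", "payload": {
  "linear": [
    [3,0,0],
    [10,0,0],
    [25,0,0],
    [0,0,-30],
    [0,0,-40],
    [0,0,-40],
    [0,0,-40],
    [0,0,-26],
    [0,0,0],
    [0,0,0]
  ],
  "spin": [0,0,0,0,0,0,0,0,0,0],
  "fingers": [255,255,255,255,255,255,255,255,255,255]
}}

```text
t: 7.2
tool_pos: [561.6, 81.3, 200.2]
tool_rot: [0.0, 0.106, 0.994, 0.0]
force: [0.4, 0.1, 0.4]
gripper_width: -0.004
finger_force: 0.0
```

```bash
python3 - <<'E'
from h import *
o=sensors.get_obs(); print({k:np.round(o[k],2) for k in('t','tool_pos','force')})
for c in('side','wrist','top'):
  p=eyes.camera(c)
  cv2.imwrite(f'pics/{c}3.png',p['pixels'] if c!='side' else cv2.resize(p['pixels'][90:350,180:500],None,fx=2.3,fy=2.3))
  for n in('tray','gate_tab'):print(c,n,[(m['confidence'],world(p,m['uv'],117 if n!='tray' else 0).round(1),world(p,m['uv']).round(1)) for m in eyes.mark_of(p,n)[:1]])
E
```

```text
{'t': np.float64(7.2), 'tool_pos': array([561.61,  81.27, 200.2 ]), 'force': array([0.36, 0.1 , 0.4 ])}
side tray [(0.72, array([[655.5,  69.4,   0. ]]), array([[6.553e+02, 6.970e+01, 4.000e-01]]))]
side gate_tab [(0.94, array([[578.5, -54.6, 117. ]]), array([[579.9, -58.9, 113.9]]))]
wrist tray []
wrist gate_tab [(0.93, array([[580.7, -48.7, 117. ]]), array([[580.7, -48.7, 116.9]]))]
top tray [(0.9, array([[655.6,  54.6,   0. ]]), array([[654.7,  54.1,   4. ]]))]
top gate_tab [(0.8, array([[580.3, -49.5, 117. ]]), array([[580.5, -49.5, 115.6]]))]
```

View pics/side3.png

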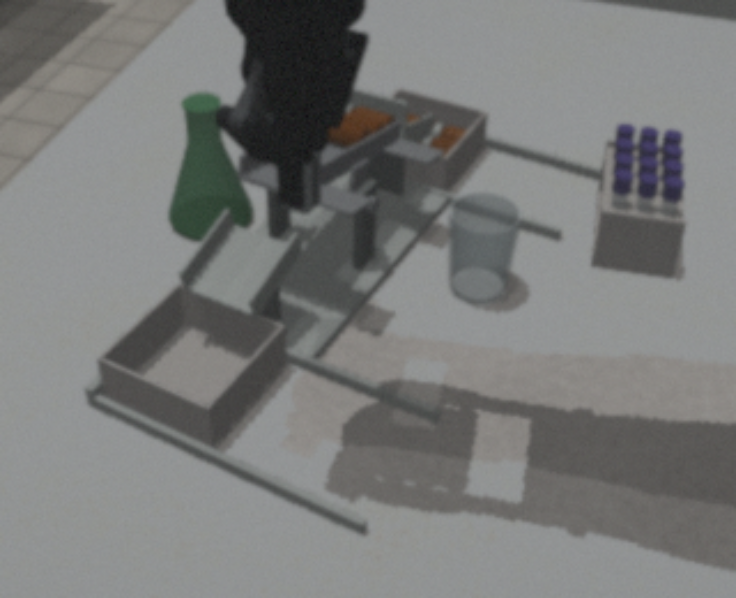

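View pics/wrist3.png

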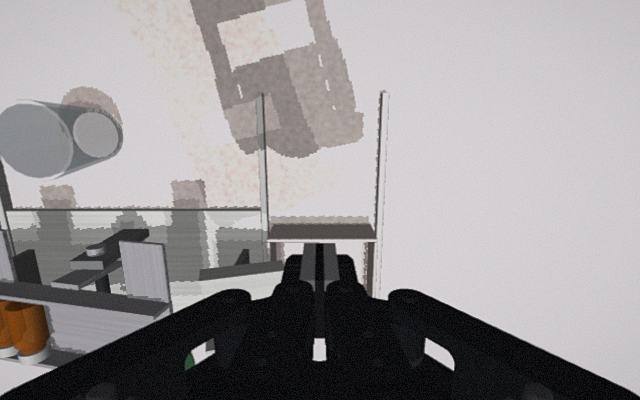

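The tray now sits against its stop under the chute: its rim corners in the side crop are at (105,365)–(285,330), and its measured centre is about (655,62). The wrist and top cameras agree that the tab is at about (580.5,-49). I'll move above it.

>>> {"api": "drive_tool", "payload": {
  "linear": [
    [-14,-41,0],
    [-14,-41,0],
    [-14,-42,0],
    [0,0,30],
    [0,0,30],
    [0,0,10],
    [0,0,0],
    [0,0,0]
  ],
  "spin": [0,0,0,0,0,0,0,0],
  "fingers": [255,255,255,255,255,255,255,255]
}}

```text
t: 8.45
tool_pos: [577.4, -48.7, 131.6]
tool_rot: [0.001, 0.106, 0.994, -0.0]
force: [-0.5, 0.5, 0.3]
gripper_width: -0.0
finger_force: 0.0
```

```bash
python3 - <<'E'
from h import *
o=sensors.get_obs(); print({k:np.round(o[k],2) for k in('t','tool_pos','force')})
p=eyes.camera('wrist'); cv2.imwrite('pics/wrist4.png',p['pixels'])
print([(m['confidence'],world(p,m['uv'],117)) for m in eyes.mark_of(p,'gate_tab')])
E
```

```text
{'t': np.float64(8.45), 'tool_pos': array([577.44, -48.65, 131.57]), 'force': array([-0.5 ,  0.52,  0.26])}
[(0.96, array([[581.51685798, -47.15489614, 117.        ]])), (0.33, array([[ 549.96615062, -183.78476218,  117.        ]]))]
```

View pics/wrist4.png

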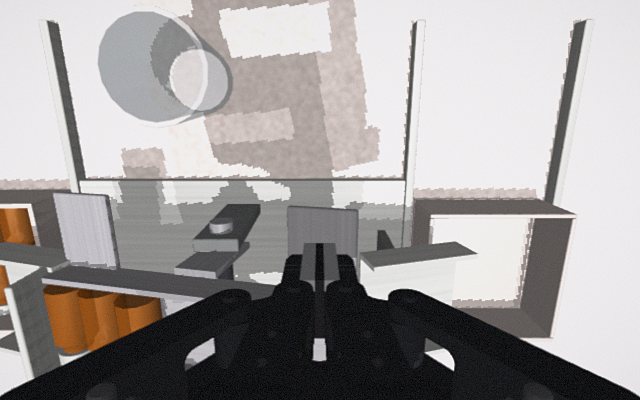

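The shut fingers (tip ~(320,250)) are centred over the tab (287–358 px) and clear of the trough wall. Now I'll press, following the tab's arc.

>>> {"api": "drive_tool", "payload": {
  "linear": [
    [0,0,7],
    [0,0,7],
    [0,2,4],
    [0,2,4],
    [0,2,4],
    [0,2,4],
    [0,2,4],
    [0,1,4],
    [0,1,4],
    [0,1,2],
    [0,0,1],
    [0,0,0]
  ],
  "spin": [0,0,0,0,0,0,0,0,0,0,0,0],
  "fingers": [255,255,255,255,255,255,255,255,255,255,255,255]
}}

```text
t: 9.75
tool_pos: [579.7, -37.2, 88.5]
tool_rot: [0.001, 0.106, 0.994, -0.001]
force: [-19.8, -6.3, 36.5]
gripper_width: -0.003
finger_force: 17.1
```

>>> {"api": "drive_tool", "payload": {
  "linear": [
    [0,0,0],
    [0,0,0],
    [0,0,0],
    [0,0,0],
    [0,0,0],
    [0,0,0],
    [0,0,0],
    [0,0,0],
    [0,0,0],
    [0,0,0],
    [0,0,0],
    [0,0,0]
  ],
  "spin": [0,0,0,0,0,0,0,0,0,0,0,0],
  "fingers": [255,255,255,255,255,255,255,255,255,255,255,255]
}}

```text
t: 10.95
tool_pos: [579.7, -37.2, 88.5]
tool_rot: [0.001, 0.106, 0.994, -0.001]
force: [-20.9, -7.0, 37.3]
gripper_width: -0.002
finger_force: 17.1
```

```bash
python3 - <<'E'
from h import *
o=sensors.get_obs(); print({k:np.round(o[k],2) for k in('t','tool_pos','force')})
p=eyes.camera('wrist'); cv2.imwrite('pics/wrist5.png',p['pixels'])
p=eyes.camera('side')
for m in eyes.mark_of(p,'vial1'): print(m['confidence'],m['uv'],world(p,m['uv']).round(0))
E
```

```text
{'t': np.float64(10.95), 'tool_pos': array([579.75, -37.2 ,  88.52]), 'force': array([-20.86,  -7.02,  37.26])}
0.81 [269.4, 248.8] [[649.  60.  18.]]
0.67 [276.9, 240.7] [[644.  37.  18.]]
0.66 [253.7, 261.3] [[650. 116.  41.]]
```

View pics/wrist5.png

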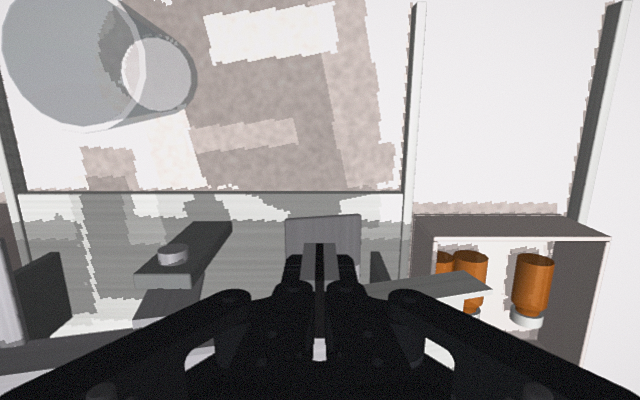

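All three vials are in the tray, at (445,265), (470,280) and (532,290). The gate is fully over, with the tab at 88.5 mm. I'll lift off straight up.

>>> {"api": "drive_tool", "payload": {
  "linear": [
    [0,0,-5],
    [0,0,-15],
    [0,0,-40],
    [0,0,-40],
    [0,0,-30],
    [30,0,0],
    [40,0,0],
    [40,0,0],
    [0,0,0],
    [0,0,0]
  ],
  "spin": [0,0,0,0,0,0,0,0,0,0],
  "fingers": [255,255,255,255,255,255,255,255,255,255]
}}

```text
t: 12.1
tool_pos: [472.1, -12.9, 216.3]
tool_rot: [0.001, 0.106, 0.994, 0.0]
force: [-0.2, 0.2, 0.0]
gripper_width: -0.001
finger_force: 0.0
```

```bash
python3 - <<'E'
from h import *
p=eyes.camera('side'); a=cv2.resize(p['pixels'][100:330,190:490],None,fx=1.3,fy=2.0)
q=eyes.camera('top'); b=cv2.resize(q['pixels'][110:340,190:490],None,fx=1.3,fy=2.0)
cv2.imwrite('pics/fin.png',np.hstack([a,b]))
for c,p in(('s',p),('t',q)):
  for n in('tray','gate_tab','vial1'): print(c,n,[(round(m['confidence'],2),world(p,m['uv']).round(0).tolist()) for m in eyes.mark_of(p,n)[:3]])
print(sensors.get_obs()['force'])
E
```

```text
s tray [(0.56, [[656.0, 68.0, 4.0]])]
s gate_tab [(0.65, [[586.0, -44.0, 90.0]])]
s vial1 [(0.73, [[642.0, 35.0, 23.0]]), (0.61, [[614.0, -99.0, 11.0]]), (0.59, [[644.0, 60.0, 19.0]])]
t tray [(0.74, [[658.0, 58.0, 20.0]])]
t gate_tab [(0.71, [[584.0, -39.0, 86.0]])]
t vial1 [(0.74, [[666.0, 87.0, 22.0]]), (0.55, [[646.0, 53.0, 25.0]]), (0.5, [[640.0, 27.0, 57.0]])]
[-0.27483179  0.31734724 -0.26582509]
```

View pics/fin.png

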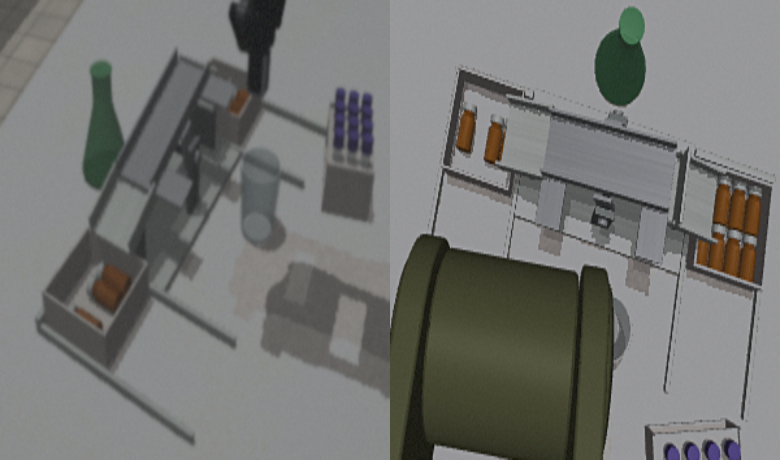

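The picture shows the gate over and empty, three vials in the tray against its stop, and the bystanders unmoved. Handing in.

```bash
python3 -c "
from station import arm; print(arm.close_job())"
```

```text
the job is handed in; nothing more can be done
None
```

The job is handed in at about 12 s: I pushed the empty tray up against its end stop, then rocked the gate fully over so that all three vials rolled into the tray, and nothing else appears to have moved; no verdict came back.

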